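# Seat the specimen cell's window flange evenly

## Task

Close the specimen cell on the table by tightening the four black quarter-turn clamps (clockwise) so that its window flange goes down evenly. Work in star order, each clamp followed by the diagonally opposite one, and in two rounds: first turn every clamp about half way (45 degrees), then turn every clamp fully to its stop. Leave the other things on the table where they are.

Things in the scene. Friction and masses are not known exactly. Their poses are not given: they have to be found in the camera images.
- cell: specimen cell fixed to the table: 172 x 172 x 12 mm grey slab, 104 mm wide round aluminium chamber, four tabs at the sides (tops 55 mm up). Origin: centre of its underside, x away from the robot at yaw 0, y left, z up. Clamp axes at x, y = near_left (-50, 50), far_left (50, 50), far_right (50, -50), near_right (-50, -50) mm; near_left is opposite far_right, far_left opposite near_right
- flange_mid (a point): centre of the loose square aluminium flange (140 x 140 x 8 mm, round glass window) that covers the chamber, half-way through its thickness; its axes are the flange's, z up. It floats on springs 53 mm above the table (top face at 57 mm); fully seated it is about 4.5 mm lower
- near_left_clamp (a joint): turn of the near left quarter-turn clamp: 0 loose, grows as it is turned clockwise seen from above (tightened), stop at 1.57 (fully tight). At 0 its bar lies along the cell's x axis, at 1.57 along the cell's y axis. It stays where it is left (about 0.06 N m of friction) and sinks 5 mm over the whole quarter turn
- near_left_bar (a point): centre of the near left clamp's black T-bar, on its turning axis, 84.5 mm above the table when loose. The bar is 44 mm long (along this point's x), 13 mm thick (y) and 20 mm tall (z); between it and the flange 17 mm of clear height round a 14 mm thick stem, with a 28 mm wide, 4 mm tall collar at the bottom
- far_left_clamp (a joint): turn of the far left quarter-turn clamp: 0 loose, grows as it is turned clockwise seen from above (tightened), stop at 1.57 (fully tight). At 0 its bar lies along the cell's x axis, at 1.57 along the cell's y axis. It stays where it is left (about 0.06 N m of friction) and sinks 5 mm over the whole quarter turn
- far_left_bar (a point): centre of the far left clamp's black T-bar, on its turning axis, 84.5 mm above the table when loose. The bar is 44 mm long (along this point's x), 13 mm thick (y) and 20 mm tall (z); between it and the flange 17 mm of clear height round a 14 mm thick stem, with a 28 mm wide, 4 mm tall collar at the bottom
- far_right_clamp (a joint): turn of the far right quarter-turn clamp: 0 loose, grows as it is turned clockwise seen from above (tightened), stop at 1.57 (fully tight). At 0 its bar lies along the cell's x axis, at 1.57 along the cell's y axis. It stays where it is left (about 0.06 N m of friction) and sinks 5 mm over the whole quarter turn
- far_right_bar (a point): centre of the far right clamp's black T-bar, on its turning axis, 84.5 mm above the table when loose. The bar is 44 mm long (along this point's x), 13 mm thick (y) and 20 mm tall (z); between it and the flange 17 mm of clear height round a 14 mm thick stem, with a 28 mm wide, 4 mm tall collar at the bottom
- near_right_clamp (a joint): turn of the near right quarter-turn clamp: 0 loose, grows as it is turned clockwise seen from above (tightened), stop at 1.57 (fully tight). At 0 its bar lies along the cell's x axis, at 1.57 along the cell's y axis. It stays where it is left (about 0.06 N m of friction) and sinks 5 mm over the whole quarter turn
- near_right_bar (a point): centre of the near right clamp's black T-bar, on its turning axis, 84.5 mm above the table when loose. The bar is 44 mm long (along this point's x), 13 mm thick (y) and 20 mm tall (z); between it and the flange 17 mm of clear height round a 14 mm thick stem, with a 28 mm wide, 4 mm tall collar at the bottom
- tape: roll of blue cloth tape, 52 mm wide, 28 mm tall, standing flat beside the cell; a bystander. Origin: centre of its underside
- torch: black torch with a green ring, 104 x 32 x 32 mm, lying in front of the cell; a bystander. Origin: centre of its underside
- lens: hand lens with a black handle, 148 x 62 x 9 mm, lying flat; a bystander. Origin: centre of its underside
- dish: empty glass petri dish, 101 mm wide, 16 mm tall; a bystander. Origin: centre of its underside
- glasses: red safety glasses, 126 x 59 x 44 mm; a bystander. Origin: centre of its underside
- limonite_rock: brown-yellow rock, 56 x 40 x 26 mm; a bystander. Origin: centre of its underside
- carton: slim white carton, 173 x 29 x 26 mm, lying flat; a bystander. Origin: centre of its underside
- charger_block: black charger block, 62 x 42 x 30 mm, behind the cell; a bystander. Origin: centre of its underside
- flange: the same flange as a body; origin at the centre of its underside

How it is judged:
By the outcome, as a careful person would: the job done as asked, in the order asked, and still so for the second after the job is handed in, with the robot touching nothing.
It also fails if it takes over 72 s, if anything falls off the work surface, if the arm or the gripper's body presses on something with over 40 N, if the wrist force passes 120 N, or if a joint passes its speed limit or range.

## Robot

A 6-joint arm with a two-finger parallel gripper is mounted at the origin on a cart in front of the work surface, level with it; the furniture and walls round the work are solid. World frame = base frame: x ahead of the robot, y to its left, z up, the work surface at z = 0. Lengths are in m, angles in rad, forces in N, time in s.
With the tool pointing down it reaches from about 0.35 to 0.95 m from the base axis. Payload 17.4 kg.
Tool frame: the origin (TCP) lies at the very end of the fingers, on their centre line; the grasp point (between the pads) lies env.tcp_to_grasp behind it (env.tcp_to_grasp is the distance from the TCP to the grasp point, in m); z points along the fingers, y is the line along which they close (so a half turn about z gives the same grasp; the last joint's range is limited). The gripper opens to 93 mm and grips with 3 to 60 N. Pads are 15 mm wide; open, the fingers measure 128 mm over their backs; the gripper's body (75 mm by 188 mm) begins 65 mm behind the grasp point.
Start: joints at [-1.184, 0.116, 1.442, -0, 1.584, -0.038], TCP at [0.278, -0.615, 0.219] pointing down, gripper open.
Joint ranges: [-2.83, 2.83], [-0.83, 2.19], [0.07, 2.5], [-1.14, 4.28], [0.01, 3], [-2.97, 2.97]. Speed limits (rad/s): [1.89, 1.89, 2.22, 3.14, 3.14, 3.14].

## Interface

Orientations are given as a rotation vector (axis times angle).
In Python, from station import env gives the robot as it stands.
- The arm moves only by the tool step_arm, never from a script. Its argument "deltas" is one flat list of numbers, 7 for each row, row after row: the shift along the tool's x, y, z in m, then the turn, a rotation vector about the tool's x, y, z in rad, then the finger opening in m, from 0 to 0.093. A call has 1 to 20 rows; each row is the pose to reach, as a shift and turn from the pose commanded when the call began, along the tool's axes at that moment; what a row does not reach only later rows make up. A row lasts 1/10 s, in which the tool goes at most 50 mm and 8.59 degrees, less where a joint would pass 70% of its speed; a pose out of reach is approached as far as the arm can. A call with a gripper value outside its range is refused whole. The fingers move at their own pace and stop on an object; "newtons" is the grip in N (left out, the last holds). Time passes only in rows, so rows that repeat a pose let the fingers close. It gives the time, the measured TCP pose, the force, the opening and the grip force at its end, in the units of the state.
- env.sense(): the state, without advancing time (a new reading comes with each control period).
- env.read_camera(name): name is "scene" or "top" or "wrist"; returns a dict with "pixels" (400x640x3 uint8, red, green, blue), "z_map" (400x640 float32, m along the optical axis (not along the pixel's ray), 0 where there is no reading), "camera_matrix" (3x3 intrinsics, pixels), "k1" (the pictures are not rectified: a ray, as slopes to the right and down, at radius r is drawn at 1 + k1 r^2 times it, then the intrinsics apply), "R" (3x3) and "t" (3): a world point X has camera coordinates R X + t; the wrist camera has in their place "T_tool_cam" (4x4, takes a point from camera to tool coordinates, whose origin is the TCP and whose axes are the flange's). Camera axes: x right, y down, z forward; pixel columns grow to the right and rows downward; lengths in m; the calibration is good to about 2 mm. A picture is of the moment at which its call begins: read the wrist's pose just before it.
- env.hand_in(): hands the job in; it is judged then, once.
The state is a dict: "t": time; "q": joint angles; "qvel": joint speeds; "joint_torque": joint torques, N m; "tcp_pos": TCP position; "ee_rot": TCP orientation; "force": force on the tool from outside, world axes, zero at the start; "wrist_torque": the same for the moment, N m; "gripper_width": finger opening in m; "gripper_force": force on a finger pad.
Only numpy, scipy, OpenCV 4.12 (cv2) and the standard library are available. Lean on these libraries where they do the work, as an engineer would, in place of code of your own. Each camera call takes 0.05 s, during which the arm holds its last target. There are 200 camera calls.

## Working session

There is one attempt and no reset: what is moved stays moved. The work goes in short steps, Python scripts to look and compute and a tool call to move; the robot and the scene stay as the last step left them, time stands still between calls to the robot, and variables do not carry over. Pictures are saved under pics/ and viewed, at most 10 in all, crops included, and the job is handed in when it is done.

Besides the shell and the picture viewer there is one more tool, called after ">>>" as a command line: name --argument value ..., lists and objects as JSON in quotes. step_arm: Moves the arm, as the interface text tells. Its arguments: {"type":"object","properties":{"deltas":{"type":"array"},"newtons":{"type":"number"}},"required":["deltas"]}

```bash
mkdir -p pics; ls; python3 - <<'E'
from station import env
import cv2,numpy as np
s=env.sense();print({k:np.round(v,3).tolist() for k,v in s.items()},env.tcp_to_grasp)
for n in("top","scene"):
    c=env.read_camera(n);cv2.imwrite(f"pics/{n}0.png",c["pixels"][:,:,::-1]);np.savez(f"{n}0.npz",**c)
    print(n,c["camera_matrix"],c["k1"],c["R"],c["t"])
E
```

```text
pics
{'t': 0.0, 'q': [-1.184, 0.116, 1.442, 0.0, 1.584, -0.038], 'qvel': [0.002, -0.001, 0.0, 0.0, 0.0, -0.001], 'joint_torque': [0.0, -72.127, -62.26, 0.078, 0.024, -0.0], 'tcp_pos': [0.278, -0.615, 0.218], 'ee_rot': [-3.07, -0.662, 0.0], 'force': [0.332, 0.9, 0.641], 'wrist_torque': [-0.043, 0.036, -0.03], 'gripper_force': 0.0, 'gripper_width': 0.093} 0.0188
top [[375.25921837   0.         317.62232854]
 [  0.         375.25921837 199.73848061]
 [  0.           0.           1.        ]] 0.027203671218748428 [[ 0.10334101 -0.99464134  0.00304006]
 [-0.97332138 -0.10175446 -0.20564903]
 [ 0.20485637  0.01829302 -0.97862109]] [0.0132095  0.55235402 1.24239718]
scene [[512.51657517   0.         310.18602404]
 [  0.         512.51657517 197.18281691]
 [  0.           0.           1.        ]] -0.10830152333273871 [[-0.76358543 -0.64558386  0.01260057]
 [-0.3529791   0.40099808 -0.84534389]
 [ 0.54068757 -0.64994002 -0.5340739 ]] [0.46284793 0.23574964 1.33450184]
```

View pics/top0.png

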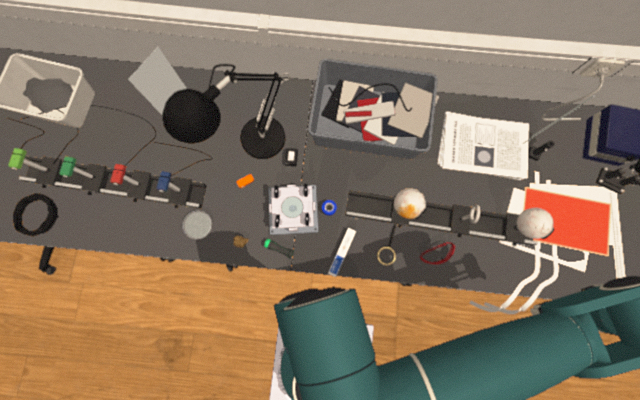

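View pics/scene0.png

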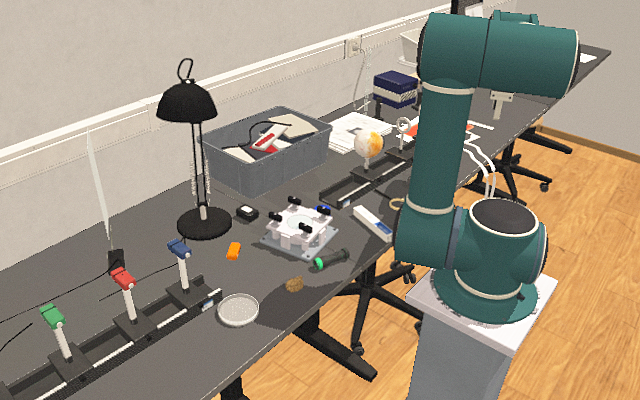

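The top view shows the cell at about (292,208), with four black bars near (274,196), (305,190), (280,228) and (313,222). The torch is in front at (275,245), the tape at (328,208), and the lamp behind and to the left at (265,135). The scene view agrees with this.

```bash
cat > h.py <<'E'
import numpy as np,cv2
from scipy.spatial.transform import Rotation as Ro
def ray(c,uv):
    K=c["camera_matrix"];k=float(c["k1"])
    p=(np.asarray(uv,float)-K[:2,2])/K[0,0];r=p.copy()
    for _ in range(20): r=p/(1+k*(r**2).sum(-1,keepdims=True))
    return np.concatenate([r,np.ones(r.shape[:-1]+(1,))],-1)
def onplane(c,uv,z,R=None,t=None):
    R=c["R"] if R is None else R;t=c["t"] if t is None else t
    d=ray(c,uv)@R;o=-R.T@t
    return o+d*((z-o[2])/d[...,2])[...,None]
def cloud(c):
    v,u=np.mgrid[:400,:640];r=ray(c,np.stack([u,v],-1))*c["z_map"][...,None]
    return (r-c["t"])@c["R"]
E
python3 - <<'E'
import numpy as np,cv2
from h import *
c=dict(np.load("top0.npz"));P=cloud(c)
x0,y0,x1,y1=255,170,330,245
im=c["pixels"][y0:y1,x0:x1];g=im.max(2)
cv2.imwrite("pics/crop.png",cv2.resize(im[:,:,::-1],None,fx=8,fy=8,interpolation=0))
Z=P[y0:y1,x0:x1,2]
m=((g<60)&(Z>.07)&(Z<.12)).astype(np.uint8)
n,l,st,ce=cv2.connectedComponentsWithStats(m)
for i in range(1,n):
    if st[i,4]>8: print(st[i],onplane(c,ce[i]+[x0,y0],.0945).round(4), P[y0:y1,x0:x1][l==i].mean(0).round(4))
print("cell",np.median(P[y0:y1,x0:x1][(Z>.045)&(Z<.065)],0))
# tall obstacles near the cell
X=P[...,0];Y=P[...,1];q=(P[...,2]>.13)&(c["z_map"]>0)&(X>.3)&(X<1.1)
for h in(.13,.2,.3):
    for a in np.arange(.4,1,.1):
        k=(P[...,2]>h)&(c["z_map"]>0)&(X>a)&(X<a+.1)&(Y>-.4)&(Y<.6);yy=Y[k]
        print(h,round(a,1),k.sum(),np.unique(np.round(yy,1)))
E
```

```text
[49 14  3  4 10] [0.5856 0.1167 0.0945] [0.5856 0.1168 0.0943]
[20 16  3  3  9] [0.5694 0.2144 0.0945] [0.5694 0.2144 0.0944]
[49 21  3  5 12] [0.5593 0.1137 0.0945] [0.5593 0.1137 0.0945]
[20 22  3  5 13] [0.5443 0.2109 0.0945] [0.5444 0.211  0.0938]
[21 52  3  5 11] [0.445  0.1964 0.0945] [0.4451 0.1966 0.0934]
cell [0.51473766 0.15713074 0.05687993]
0.13 0.4 13 [-0.2  0.6]
0.13 0.5 1452 [-0.3 -0.2  0.4  0.5  0.6]
0.13 0.6 2130 [0.3 0.4 0.5]
0.13 0.7 1429 [-0.3 -0.2 -0.1  0.   0.1  0.2  0.3  0.4  0.6]
0.13 0.8 2640 [-0.3 -0.2 -0.1 -0.   0.1  0.2  0.3  0.6]
0.13 0.9 5772 [-0.4 -0.3 -0.2 -0.1  0.   0.1  0.2  0.3  0.4  0.5  0.6]
0.2 0.4 0 []
0.2 0.5 683 [-0.3 -0.2  0.4  0.5]
0.2 0.6 2117 [0.3 0.4 0.5]
0.2 0.7 794 [0.3 0.4 0.6]
0.2 0.8 1389 [0.2 0.3 0.6]
0.2 0.9 5107 [-0.4 -0.3 -0.2 -0.1  0.   0.1  0.2  0.3  0.4  0.5  0.6]
0.3 0.4 0 []
0.3 0.5 428 [0.4 0.5]
0.3 0.6 2117 [0.3 0.4 0.5]
0.3 0.7 673 [0.3 0.4 0.6]
0.3 0.8 714 [0.2 0.3 0.6]
0.3 0.9 2193 [-0.4 -0.3 -0.2 -0.1 -0.   0.1  0.2  0.3  0.4  0.5  0.6]
```

View pics/crop.png

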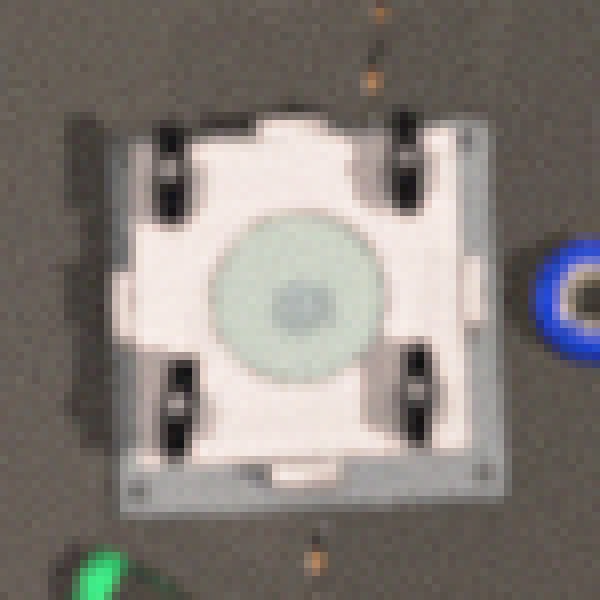

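The crop shows the bar centres at their screw glints: crop (171,173), (407,163), (180,405) and (417,393) at 8x. The bars lie nearly along the image vertical.

```bash
python3 - <<'E'
import numpy as np
from h import *
c=dict(np.load("top0.npz"))
uv=np.array([[171,173],[407,163],[417,393],[180,405]])/8-.5+[255,170]
B=onplane(c,uv,.0945)[:,:2];print(B.round(4))
ctr=B.mean(0);e=(B[0]-B[3])+(B[1]-B[2]);f=(B[0]-B[1])+(B[3]-B[2])
print("centre",ctr.round(4),"yaw",np.degrees([np.arctan2(e[1],e[0]),np.arctan2(-f[0],f[1])]), np.linalg.norm(e)/2,np.linalg.norm(f)/2)
for n in("top","scene"):
    P=cloud(dict(np.load(n+"0.npz"))).reshape(-1,3);P=P[np.isfinite(P).all(1)]
    d=np.hypot(*(P[:,:2]-B[0]).T)
    for lo,hi in((.12,.2),(.2,.3),(.3,.5)):
        k=(P[:,2]>lo)&(P[:,2]<hi)&(d<.3);
        if k.any(): i=np.argsort(d[k])[[0,min(20,k.sum()-1)]];print(n,lo,d[k][i].round(3),P[k][i].round(3).tolist())
from station import env
s=env.sense();R=Ro.from_rotvec(s["ee_rot"]).as_matrix();print(R.round(3))
E
```

```text
[[0.5551 0.213 ]
 [0.5698 0.1144]
 [0.4726 0.0995]
 [0.4574 0.1968]]
centre [0.5137 0.1559] yaw [9.07338396 8.67547866] 0.09874909523182762 0.09907878788224053
top 0.12 [0.22  0.225] [[0.753, 0.118, 0.138], [0.75, 0.1, 0.142]]
top 0.2 [0.262 0.272] [[0.815, 0.247, 0.2], [0.826, 0.24, 0.22]]
top 0.3 [0.142 0.145] [[0.618, 0.341, 0.429], [0.624, 0.34, 0.434]]
scene 0.12 [0.213 0.222] [[0.745, 0.117, 0.145], [0.755, 0.117, 0.138]]
scene 0.2 [0.259 0.271] [[0.813, 0.245, 0.207], [0.824, 0.242, 0.215]]
scene 0.3 [0.146 0.156] [[0.613, 0.347, 0.433], [0.6, 0.363, 0.448]]
[[ 0.911  0.412 -0.   ]
 [ 0.412 -0.911  0.001]
 [ 0.    -0.001 -1.   ]]
```

>>> step_arm --deltas '[0, 0, -0.05, 0, 0, 0, 0.093, 0, 0, -0.1, 0, 0, 0, 0.093, 0.504, -0.6, -0.1, 0, 0, -2.87, 0.093, 0.504, -0.6, -0.1, 0, 0, -2.87, 0.093, 0.504, -0.6, -0.1, 0, 0, -2.87, 0.093, 0.504, -0.6, -0.1, 0, 0, -2.87, 0.093, 0.504, -0.6, -0.1, 0, 0, -2.87, 0.093, 0.504, -0.6, -0.1, 0, 0, -2.87, 0.093, 0.504, -0.6, -0.1, 0, 0, -2.87, 0.093, 0.504, -0.6, -0.1, 0, 0, -2.87, 0.093, 0.504, -0.6, -0.1, 0, 0, -2.87, 0.093, 0.504, -0.6, -0.1, 0, 0, -2.87, 0.093, 0.504, -0.6, -0.1, 0, 0, -2.87, 0.093, 0.504, -0.6, -0.1, 0, 0, -2.87, 0.093, 0.504, -0.6, -0.1, 0, 0, -2.87, 0.093, 0.504, -0.6, -0.1, 0, 0, -2.87, 0.093, 0.504, -0.6, -0.1, 0, 0, -2.87, 0.093, 0.504, -0.6, -0.1, 0, 0, -2.87, 0.093, 0.504, -0.6, -0.1, 0, 0, -2.87, 0.093, 0.504, -0.6, -0.1, 0, 0, -2.87, 0.093]'

```text
t: 2.1
tcp_pos: [0.4901, 0.1405, 0.318]
ee_rot: [-0.013, -3.14, 0.001]
force: [0.5, 0.2, -0.2]
gripper_width: 0.0933
gripper_force: 0.0
```

```bash
cat >> h.py <<'E'
def wrist(env,name):
    s=env.sense();c=env.read_camera("wrist")
    cv2.imwrite(f"pics/{name}.png",c["pixels"][:,:,::-1])
    T=np.eye(4);T[:3,:3]=Ro.from_rotvec(s["ee_rot"]).as_matrix();T[:3,3]=s["tcp_pos"]
    M=np.linalg.inv(T@c["T_tool_cam"]);c["R"]=M[:3,:3];c["t"]=M[:3,3]
    return s,c
def bars(c,B,z=.0945):
    """top faces of black bars near B, by mask on colour and height: centre, yaw deg"""
    P=cloud(c);m=((c["pixels"].max(2)<70)&(abs(P[...,2]-z)<.008)).astype(np.uint8)
    out=[]
    for b in B:
        k=m&(np.hypot(P[...,0]-b[0],P[...,1]-b[1])<.032)
        v,u=np.nonzero(k)
        if len(u)<60: out.append(None);continue
        p=onplane(c,np.stack([u,v],1),z)[:,:2].astype(np.float32)
        (cx,cy),(w,h),a=cv2.minAreaRect(p*1000)
        if w<h:a+=90
        out.append([cx,cy,max(w,h),min(w,h),(a+90)%180-90,len(u)])
    return out
E
python3 - <<'E'
from h import *
from station import env
s,c=wrist(env,"w1");print(s["q"].round(3),s["t"])
B=[[.5551,.213],[.5698,.1144],[.4726,.0995],[.4574,.1968]]
for n,b in zip("FL FR NR NL".split(),bars(c,B)):print(n,np.round(b,1) if b else b)
E
```

```text
[ 0.229 -0.253  1.633 -0.     1.763 -1.333] 2.1
FL [553.3 212.6  44.5  12.4   7.3 282. ]
FR [568.5 115.9  45.3  13.    5.9 298. ]
NR [471.  100.3  41.9  12.6   6.4 325. ]
NL [ 4.555e+02  1.968e+02  4.090e+01  1.200e+01 -2.000e-01  3.200e+02]
```

View pics/w1.png

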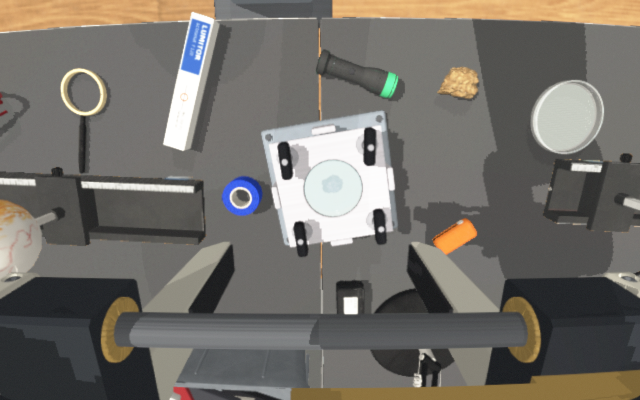

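The wrist view shows all four bars around the window at (333,187): (285,160), (369,146), (300,238) and (379,226). The fit gives a cell yaw of about 9°. Next I go above near_left.

>>> step_arm --deltas '[0.0355, 0.057, 0.168, 0, 0, -0.166, 0.045, 0.0355, 0.057, 0.168, 0, 0, -0.166, 0.045, 0.0355, 0.057, 0.168, 0, 0, -0.166, 0.045, 0.0355, 0.057, 0.168, 0, 0, -0.166, 0.045, 0.0355, 0.057, 0.168, 0, 0, -0.166, 0.045, 0.0355, 0.057, 0.168, 0, 0, -0.166, 0.045]'

```text
t: 2.75
tcp_pos: [0.4559, 0.1968, 0.1517]
ee_rot: [-0.232, 3.133, -0.0]
force: [0.3, -0.9, 0.8]
gripper_width: 0.0497
gripper_force: 0.0
```

```bash
python3 - <<'E'
from h import *
from station import env
s,c=wrist(env,"w2");print(s["tcp_pos"].round(4),s["ee_rot"].round(3),s["t"])
B=[[.5537,.2136],[.5693,.1148],[.4705,.0992],[.4549,.198]]
for n,b in zip("FL FR NR NL".split(),bars(c,B)):print(n,np.round(b,1) if b else b)
E
```

```text
[0.4559 0.1968 0.1517] [-0.232  3.133 -0.   ] 2.75
FL [568.1 215.1  14.8  12.7   8.2 227. ]
FR None
NR [ 469.7  101.3   44.1   14.4    6.5 1018. ]
NL [454.5 197.5  43.6  12.4   0.  893. ]
```

View pics/w2.png

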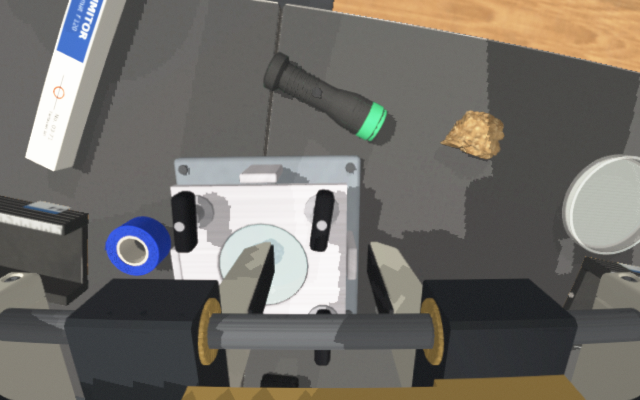

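The near view shows the near_left bar at (322,220), tilted about 9° clockwise from the cell axes, and near_right at (184,222). I descend on near_left at its actual yaw and close.

>>> step_arm --deltas '[0.001, 0.001, 0.03, 0, 0, 0.148, 0.045, 0.001, 0.001, 0.06, 0, 0, 0.148, 0.045, 0.001, 0.001, 0.082, 0, 0, 0.148, 0.045, 0.001, 0.001, 0.082, 0, 0, 0.148, 0.045, 0.001, 0.001, 0.082, 0, 0, 0.148, 0.0, 0.001, 0.001, 0.082, 0, 0, 0.148, 0.0, 0.001, 0.001, 0.082, 0, 0, 0.148, 0.0, 0.001, 0.001, 0.082, 0, 0, 0.148, 0.0, 0.001, 0.001, 0.082, 0, 0, 0.148, 0.0, 0.001, 0.001, 0.082, 0, 0, 0.148, 0.0, 0.001, 0.001, 0.082, 0, 0, 0.148, 0.0]' --newtons 25

```text
t: 3.9
tcp_pos: [0.4548, 0.1978, 0.0693]
ee_rot: [-0.002, 3.141, 0.0]
force: [0.6, -1.8, 6.5]
gripper_width: 0.0127
gripper_force: 25.0
```

>>> step_arm --deltas '[0, 0, 0.0003, 0, 0, 0.1, 0, 0, 0, 0.0006, 0, 0, 0.2, 0, 0, 0, 0.001, 0, 0, 0.3, 0, 0, 0, 0.0013, 0, 0, 0.4, 0, 0, 0, 0.0016, 0, 0, 0.5, 0, 0, 0, 0.002, 0, 0, 0.6, 0, 0, 0, 0.002, 0, 0, 0.64, 0, 0, 0, 0.002, 0, 0, 0.64, 0, 0, 0, 0.002, 0, 0, 0.64, 0]'

```text
t: 4.8
tcp_pos: [0.4551, 0.1994, 0.0674]
ee_rot: [0.986, 2.982, 0.006]
force: [3.7, 12.5, 1.7]
gripper_width: 0.0131
gripper_force: 25.0
```

>>> step_arm --deltas '[0, 0, 0, 0, 0, 0, 0.045, 0, 0, 0, 0, 0, 0, 0.045, 0, 0, 0, 0, 0, 0, 0.045, 0, 0, 0, 0, 0, 0, 0.045, 0, 0, -0.04, 0, 0, 0, 0.045, 0, 0, -0.08, 0, 0, 0, 0.045, 0, 0, -0.08, 0, 0, 0, 0.045]'

```text
t: 5.5
tcp_pos: [0.4562, 0.1984, 0.152]
ee_rot: [0.985, 2.978, 0.007]
force: [0.1, 0.1, -0.6]
gripper_width: 0.0447
gripper_force: 0.0
```

```bash
python3 - <<'E'
from h import *
from station import env
s,c=wrist(env,"w3");print(s["tcp_pos"].round(4),s["ee_rot"].round(3),s["q"].round(2),s["t"])
B=[[.5537,.2136],[.5693,.1148],[.4705,.0992],[.4549,.198]]
for n,b in zip("FL FR NR NL".split(),bars(c,B,.092)):print(n,np.round(b,1) if b else b)
E
```

```text
[0.4562 0.1984 0.152 ] [0.985 2.978 0.007] [ 0.36 -0.26  1.9  -0.    1.49 -0.57] 5.5
FL None
FR [564.9 116.9  42.6  18.4   6.4 669. ]
NR None
NL [454.7 199.1  43.8  11.3 -36.2 841. ]
```

>>> step_arm --deltas '[-0.14, 0.001, 0, 0, 0, -0.761, 0.045, -0.14, 0.001, 0, 0, 0, -0.761, 0.045, -0.14, 0.001, 0, 0, 0, -0.761, 0.045, -0.14, 0.001, 0, 0, 0, -0.761, 0.045, -0.14, 0.001, 0, 0, 0, -0.761, 0.045, -0.14, 0.001, 0, 0, 0, -0.761, 0.045, -0.14, 0.001, 0, 0, 0, -0.761, 0.045]'

```text
t: 6.25
tcp_pos: [0.5671, 0.1151, 0.1458]
ee_rot: [0.186, -3.135, 0.0]
force: [0.2, -1.1, 0.2]
gripper_width: 0.0452
gripper_force: 0.0
```

```bash
cat >> h.py <<'E'
def look(env,name,tgt,z=.0945):
    """tool-frame move from here onto clamp tgt, using the cell estimate"""
    s,c=wrist(env,name);R=Ro.from_rotvec(s["ee_rot"]).as_matrix()
    psi=np.degrees(np.arctan2(R[1,0],R[0,0]))
    print("tcp",s["tcp_pos"].round(4),"psi",round(psi%360,2),"q6",s["q"][5].round(2),"t",s["t"])
    B=dict(FL=[.5537,.2140],FR=[.569,.1158],NR=[.4705,.1000],NL=[.4549,.199])
    for n,b in zip(B,bars(c,B.values(),z)):
        print(n,np.round(b,1) if b else b)
        if n==tgt and b:
            d=np.array([b[0]/1e3,b[1]/1e3,.068])-s["tcp_pos"]
            print("  move tool",(R.T@d).round(4),"turn",round(np.radians((psi-b[4]+90)%180-90),3))
E
python3 - <<'E'
from h import *
from station import env
look(env,"w4","FR")
E
```

```text
tcp [0.5671 0.1151 0.1458] psi 186.81 q6 -1.53 t 6.25
FL [ 554.   211.    45.    15.     6.4 1141. ]
FR [569.1 114.5  44.9  12.4   7.2 978. ]
  move tool [-0.002  -0.0008  0.0778] turn -0.007
NR [ 472.6   99.2   42.3   11.7    6.2 1266. ]
NL [ 457.6  194.8   43.8   13.   -36.5 1357. ]
```

>>> step_arm --deltas '[-0.002, 0, 0.03, 0, 0, 0, 0.045, -0.002, 0, 0.06, 0, 0, 0, 0.045, -0.002, 0, 0.077, 0, 0, 0, 0.045, -0.002, 0, 0.077, 0, 0, 0, 0.045, -0.002, 0, 0.077, 0, 0, 0, 0, -0.002, 0, 0.077, 0, 0, 0, 0, -0.002, 0, 0.077, 0, 0, 0, 0, -0.002, 0, 0.077, 0, 0, 0, 0, -0.002, 0, 0.077, 0, 0, 0, 0, -0.002, 0, 0.077, 0, 0, 0, 0, -0.002, 0, 0.077, 0, 0, 0, 0]'

```text
t: 7.4
tcp_pos: [0.5698, 0.1146, 0.0704]
ee_rot: [-0.191, 3.135, -0.002]
force: [0.2, -6.9, 2.5]
gripper_width: 0.0132
gripper_force: 25.0
```

>>> step_arm --deltas '[0, 0, 0.0003, 0, 0, 0.1, 0, 0, 0, 0.0006, 0, 0, 0.2, 0, 0, 0, 0.001, 0, 0, 0.3, 0, 0, 0, 0.0013, 0, 0, 0.4, 0, 0, 0, 0.0016, 0, 0, 0.5, 0, 0, 0, 0.002, 0, 0, 0.6, 0, 0, 0, 0.0023, 0, 0, 0.7, 0, 0, 0, 0.0025, 0, 0, 0.76, 0, 0, 0, 0.0025, 0, 0, 0.76, 0, 0, 0, 0.0025, 0, 0, 0.76, 0]'

```text
t: 8.4
tcp_pos: [0.5703, 0.116, 0.0681]
ee_rot: [0.985, 2.981, 0.003]
force: [4.2, 5.4, 1.7]
gripper_width: 0.0125
gripper_force: 25.0
```

>>> step_arm --deltas '[0, 0, 0, 0, 0, 0, 0.045, 0, 0, 0, 0, 0, 0, 0.045, 0, 0, 0, 0, 0, 0, 0.045, 0, 0, 0, 0, 0, 0, 0.045, 0, 0, -0.04, 0, 0, 0, 0.045, 0, 0, -0.08, 0, 0, 0, 0.045, 0, 0, -0.08, 0, 0, 0, 0.045]'

```text
t: 9.1
tcp_pos: [0.5713, 0.1156, 0.153]
ee_rot: [0.983, 2.977, 0.005]
force: [0.1, 0.6, 0.4]
gripper_width: 0.0448
gripper_force: 0.0
```

```bash
python3 - <<'E'
from h import *
from station import env
look(env,"w5","FR",.092)
E
```

```text
tcp [0.5713 0.1156 0.153 ] psi 143.45 q6 -0.78 t 9.1
FL [ 555.1  212.5   45.    14.2    7.1 1273. ]
FR [570.  115.8  43.9  12.3 -36.6 919. ]
  move tool [ 0.0017 -0.0011  0.085 ] turn 0.001
NR [ 472.6  100.5   44.    14.3    6.5 1266. ]
NL [466.4 190.7  23.3  12.1 -36.3 731. ]
```

>>> step_arm --deltas '[0.073, 0.069, 0, 0, 0, -0.761, 0.045, 0.073, 0.069, 0, 0, 0, -0.761, 0.045, 0.073, 0.069, 0, 0, 0, -0.761, 0.045, 0.073, 0.069, 0, 0, 0, -0.761, 0.045, 0.073, 0.069, 0, 0, 0, -0.761, 0.045, 0.073, 0.069, 0, 0, 0, -0.761, 0.045, 0.073, 0.069, 0, 0, 0, -0.761, 0.045]'

```text
t: 9.85
tcp_pos: [0.5516, 0.2141, 0.1462]
ee_rot: [0.187, -3.135, 0.0]
force: [0.2, 0.3, -0.2]
gripper_width: 0.0447
gripper_force: 0.0
```

```bash
python3 - <<'E'
from h import *
from station import env
look(env,"w6","FL")
E
```

```text
tcp [0.5516 0.2141 0.1462] psi 186.83 q6 -1.36 t 9.85
FL [553.4 213.7  44.3  12.5   6.4 959. ]
  move tool [-0.0018 -0.0006  0.0782] turn 0.008
FR [568.8 117.5  44.8  12.7 -37.2 933. ]
NR [ 472.6  101.8   42.9   15.5    5.9 1495. ]
NL [ 457.4  198.1   41.8   12.3  -35.6 1253. ]
```

>>> step_arm --deltas '[-0.002, 0, 0.03, 0, 0, 0, 0.045, -0.002, 0, 0.06, 0, 0, 0, 0.045, -0.002, 0, 0.077, 0, 0, 0, 0.045, -0.002, 0, 0.077, 0, 0, 0, 0.045, -0.002, 0, 0.077, 0, 0, 0, 0, -0.002, 0, 0.077, 0, 0, 0, 0, -0.002, 0, 0.077, 0, 0, 0, 0, -0.002, 0, 0.077, 0, 0, 0, 0, -0.002, 0, 0.077, 0, 0, 0, 0, -0.002, 0, 0.077, 0, 0, 0, 0, -0.002, 0, 0.077, 0, 0, 0, 0]'

```text
t: 11.0
tcp_pos: [0.5543, 0.2135, 0.0709]
ee_rot: [-0.193, 3.135, -0.003]
force: [0.9, -10.0, 4.8]
gripper_width: 0.013
gripper_force: 25.0
```

>>> step_arm --deltas '[0, 0, 0.0003, 0, 0, 0.1, 0, 0, 0, 0.0006, 0, 0, 0.2, 0, 0, 0, 0.001, 0, 0, 0.3, 0, 0, 0, 0.0013, 0, 0, 0.4, 0, 0, 0, 0.0016, 0, 0, 0.5, 0, 0, 0, 0.002, 0, 0, 0.6, 0, 0, 0, 0.0023, 0, 0, 0.7, 0, 0, 0, 0.0025, 0, 0, 0.76, 0, 0, 0, 0.0025, 0, 0, 0.76, 0, 0, 0, 0.0025, 0, 0, 0.76, 0]'

```text
t: 12.0
tcp_pos: [0.5546, 0.2148, 0.0685]
ee_rot: [0.98, 2.983, 0.002]
force: [5.3, 2.0, 3.9]
gripper_width: 0.0129
gripper_force: 25.0
```

>>> step_arm --deltas '[0, 0, 0, 0, 0, 0, 0.045, 0, 0, 0, 0, 0, 0, 0.045, 0, 0, 0, 0, 0, 0, 0.045, 0, 0, 0, 0, 0, 0, 0.045, 0, 0, -0.04, 0, 0, 0, 0.045, 0, 0, -0.08, 0, 0, 0, 0.045, 0, 0, -0.08, 0, 0, 0, 0.045]'

```text
t: 12.7
tcp_pos: [0.5556, 0.2152, 0.1534]
ee_rot: [0.981, 2.978, 0.007]
force: [0.3, 0.7, 0.1]
gripper_width: 0.045
gripper_force: 0.0
```

```bash
python3 - <<'E'
from h import *
from station import env
look(env,"w7","FL",.092)
E
```

```text
tcp [0.5556 0.2152 0.1534] psi 143.53 q6 -0.61 t 12.7
FL [554.1 215.1  44.   11.6 -36.6 877. ]
  move tool [ 0.0015 -0.0015  0.0854] turn 0.002
FR None
NR [ 472.6  101.9   43.8   19.1    5.8 1247. ]
NL [ 457.6  199.8   41.8   14.1  -35.7 1191. ]
```

>>> step_arm --deltas '[-0.002, -0.142, 0, 0, 0, -0.761, 0.045, -0.002, -0.142, 0, 0, 0, -0.761, 0.045, -0.002, -0.142, 0, 0, 0, -0.761, 0.045, -0.002, -0.142, 0, 0, 0, -0.761, 0.045, -0.002, -0.142, 0, 0, 0, -0.761, 0.045, -0.002, -0.142, 0, 0, 0, -0.761, 0.045, -0.002, -0.142, 0, 0, 0, -0.761, 0.045]'

```text
t: 13.45
tcp_pos: [0.4707, 0.0992, 0.1468]
ee_rot: [0.189, -3.135, 0.0]
force: [-0.1, -0.0, 0.7]
gripper_width: 0.0452
gripper_force: 0.0
```

```bash
python3 - <<'E'
from h import *
from station import env
look(env,"w8","NR")
E
```

```text
tcp [0.4707 0.0992 0.1468] psi 186.9 q6 -1.54 t 13.45
FL None
FR [577.7 105.6  15.8  14.  -36.  241. ]
NR [470.1  99.3  43.4  11.4   6.5 896. ]
  move tool [0.0006 0.0002 0.0788] turn 0.006
NL [ 454.5  194.8   42.3   14.7  -36.7 1049. ]
```

>>> step_arm --deltas '[0, 0, 0.03, 0, 0, 0, 0.045, 0, 0, 0.06, 0, 0, 0, 0.045, 0, 0, 0.077, 0, 0, 0, 0.045, 0, 0, 0.077, 0, 0, 0, 0.045, 0, 0, 0.077, 0, 0, 0, 0, 0, 0, 0.077, 0, 0, 0, 0, 0, 0, 0.077, 0, 0, 0, 0, 0, 0, 0.077, 0, 0, 0, 0, 0, 0, 0.077, 0, 0, 0, 0, 0, 0, 0.077, 0, 0, 0, 0, 0, 0, 0.077, 0, 0, 0, 0]'

```text
t: 14.6
tcp_pos: [0.4713, 0.0989, 0.0711]
ee_rot: [-0.195, 3.135, -0.001]
force: [0.5, -4.8, 5.9]
gripper_width: 0.0128
gripper_force: 25.0
```

>>> step_arm --deltas '[0, 0, 0.0003, 0, 0, 0.1, 0, 0, 0, 0.0006, 0, 0, 0.2, 0, 0, 0, 0.001, 0, 0, 0.3, 0, 0, 0, 0.0013, 0, 0, 0.4, 0, 0, 0, 0.0016, 0, 0, 0.5, 0, 0, 0, 0.002, 0, 0, 0.6, 0, 0, 0, 0.0023, 0, 0, 0.7, 0, 0, 0, 0.0025, 0, 0, 0.76, 0, 0, 0, 0.0025, 0, 0, 0.76, 0, 0, 0, 0.0025, 0, 0, 0.76, 0]'

```text
t: 15.6
tcp_pos: [0.4717, 0.1001, 0.0689]
ee_rot: [0.982, 2.983, 0.004]
force: [3.1, 5.3, 4.9]
gripper_width: 0.0129
gripper_force: 25.0
```

>>> step_arm --deltas '[0, 0, 0, 0, 0, 0, 0.045, 0, 0, 0, 0, 0, 0, 0.045, 0, 0, 0, 0, 0, 0, 0.045, 0, 0, 0, 0, 0, 0, 0.045, 0, 0, -0.04, 0, 0, 0, 0.045, 0, 0, -0.08, 0, 0, 0, 0.045, 0, 0, -0.08, 0, 0, 0, 0.045]'

```text
t: 16.3
tcp_pos: [0.4728, 0.0995, 0.1534]
ee_rot: [0.98, 2.978, 0.005]
force: [0.4, -0.3, -0.7]
gripper_width: 0.0449
gripper_force: 0.0
```

```bash
python3 - <<'E'
from h import *
from station import env
look(env,"w9","NR",.092)
E
```

```text
tcp [0.4728 0.0995 0.1534] psi 143.57 q6 -0.78 t 16.3
FL [ 552.2  212.2   43.3   16.2  -37.  1076. ]
FR None
NR [471.  100.2  44.1  11.9 -38.1 871. ]
  move tool [ 0.0022 -0.0009  0.0854] turn 0.029
NL [ 455.   196.5   42.3   14.4  -36.6 1206. ]
```

>>> step_arm --deltas '[0.073, 0.07, 0, 0, 0, 0, 0.045, 0.073, 0.07, 0, 0, 0, 0, 0.045, 0.073, 0.07, 0, 0, 0, 0, 0.045, 0.073, 0.07, 0, 0, 0, 0, 0.045, 0.073, 0.07, 0, 0, 0, 0, 0.045, 0.073, 0.07, 0.03, 0, 0, 0, 0.045, 0.073, 0.07, 0.06, 0, 0, 0, 0.045, 0.073, 0.07, 0.079, 0, 0, 0, 0.045, 0.073, 0.07, 0.079, 0, 0, 0, 0.045, 0.073, 0.07, 0.079, 0, 0, 0, 0, 0.073, 0.07, 0.079, 0, 0, 0, 0, 0.073, 0.07, 0.079, 0, 0, 0, 0, 0.073, 0.07, 0.079, 0, 0, 0, 0, 0.073, 0.07, 0.079, 0, 0, 0, 0, 0.073, 0.07, 0.079, 0, 0, 0, 0, 0.073, 0.07, 0.079, 0, 0, 0, 0]' --newtons 35

```text
t: 17.95
tcp_pos: [0.4547, 0.1997, 0.0699]
ee_rot: [0.981, 2.983, 0.004]
force: [6.2, 5.8, -0.2]
gripper_width: 0.0126
gripper_force: 35.0
```

>>> step_arm --deltas '[0, 0, 0.0003, 0, 0, 0.1, 0, 0, 0, 0.0006, 0, 0, 0.2, 0, 0, 0, 0.001, 0, 0, 0.3, 0, 0, 0, 0.0013, 0, 0, 0.4, 0, 0, 0, 0.0016, 0, 0, 0.5, 0, 0, 0, 0.002, 0, 0, 0.6, 0, 0, 0, 0.0023, 0, 0, 0.7, 0, 0, 0, 0.0025, 0, 0, 0.77, 0, 0, 0, 0.0025, 0, 0, 0.82, 0, 0, 0, 0.0025, 0, 0, 0.82, 0, 0, 0, 0.0025, 0, 0, 0.82, 0]'

```text
t: 19.05
tcp_pos: [0.4566, 0.2007, 0.0679]
ee_rot: [2.088, 2.344, 0.013]
force: [24.5, 17.1, -10.5]
gripper_width: 0.0132
gripper_force: 35.3
```

```bash
python3 - <<'E'
from station import env
s=env.sense();print(s["wrist_torque"].round(2),s["force"].round(1),s["q"].round(2))
E
```

```text
[ 3.02 -4.49  0.41] [ 24.5  17.1 -10.5] [ 0.36 -0.2   2.    0.    1.34  0.25]
```

>>> step_arm --deltas '[0, 0, 0, 0, 0, 0, 0.045, 0, 0, 0, 0, 0, 0, 0.045, 0, 0, 0, 0, 0, 0, 0.045, 0, 0, 0, 0, 0, 0, 0.045, 0, 0, -0.04, 0, 0, 0, 0.045, 0, 0, -0.08, 0, 0, 0, 0.045, 0, 0, -0.08, 0, 0, 0, 0.045]'

```text
t: 19.75
tcp_pos: [0.4555, 0.1995, 0.1521]
ee_rot: [2.088, 2.343, 0.01]
force: [1.1, 0.1, 0.1]
gripper_width: 0.0448
gripper_force: 0.0
```

```bash
python3 - <<'E'
from h import *
from station import env
look(env,"w10","NL",.0895)
E
```

```text
tcp [0.4555 0.1995 0.1521] psi 96.59 q6 0.25 t 19.75
FL [554.1 214.7  47.6  12.8 -37.1 945. ]
FR None
NR [483.5  86.7  16.3   8.    6.1 122. ]
NL [456.4 200.1  44.2  11.9 -81.6 834. ]
  move tool [0.0004 0.0004 0.0841] turn -0.032
```

>>> step_arm --deltas '[-0.096, 0.105, 0, 0, 0, -0.819, 0.045, -0.096, 0.105, 0, 0, 0, -0.819, 0.045, -0.096, 0.105, 0, 0, 0, -0.819, 0.045, -0.096, 0.105, 0, 0, 0, -0.819, 0.045, -0.096, 0.105, 0, 0, 0, -0.819, 0.045, -0.096, 0.105, 0, 0, 0, -0.819, 0.045, -0.096, 0.105, 0, 0, 0, -0.819, 0.045, -0.096, 0.105, 0.03, 0, 0, -0.819, 0.045, -0.096, 0.105, 0.06, 0, 0, -0.819, 0.045, -0.096, 0.105, 0.079, 0, 0, -0.819, 0.045, -0.096, 0.105, 0.079, 0, 0, -0.819, 0.045, -0.096, 0.105, 0.079, 0, 0, -0.819, 0, -0.096, 0.105, 0.079, 0, 0, -0.819, 0, -0.096, 0.105, 0.079, 0, 0, -0.819, 0, -0.096, 0.105, 0.079, 0, 0, -0.819, 0, -0.096, 0.105, 0.079, 0, 0, -0.819, 0, -0.096, 0.105, 0.079, 0, 0, -0.819, 0, -0.096, 0.105, 0.079, 0, 0, -0.819, 0]'

```text
t: 21.6
tcp_pos: [0.5699, 0.1162, 0.0684]
ee_rot: [0.983, 2.982, 0.003]
force: [4.4, 5.7, 0.9]
gripper_width: 0.0131
gripper_force: 35.0
```

>>> step_arm --deltas '[0, 0, 0.0003, 0, 0, 0.1, 0, 0, 0, 0.0006, 0, 0, 0.2, 0, 0, 0, 0.001, 0, 0, 0.3, 0, 0, 0, 0.0013, 0, 0, 0.4, 0, 0, 0, 0.0016, 0, 0, 0.5, 0, 0, 0, 0.002, 0, 0, 0.6, 0, 0, 0, 0.0023, 0, 0, 0.7, 0, 0, 0, 0.0025, 0, 0, 0.77, 0, 0, 0, 0.0025, 0, 0, 0.82, 0, 0, 0, 0.0025, 0, 0, 0.82, 0, 0, 0, 0.0025, 0, 0, 0.82, 0]'

```text
t: 22.7
tcp_pos: [0.5714, 0.1169, 0.0663]
ee_rot: [2.089, 2.343, 0.01]
force: [18.6, 11.1, -6.1]
gripper_width: 0.0126
gripper_force: 35.3
```

>>> step_arm --deltas '[0, 0, 0, 0, 0, 0, 0.045, 0, 0, 0, 0, 0, 0, 0.045, 0, 0, 0, 0, 0, 0, 0.045, 0, 0, 0, 0, 0, 0, 0.045, 0, 0, -0.04, 0, 0, 0, 0.045, 0, 0, -0.08, 0, 0, 0, 0.045, 0, 0, -0.08, 0, 0, 0, 0.045]'

```text
t: 23.4
tcp_pos: [0.571, 0.1158, 0.151]
ee_rot: [2.088, 2.341, 0.009]
force: [0.2, -0.7, 0.5]
gripper_width: 0.0447
gripper_force: 0.0
```

```bash
python3 - <<'E'
from h import *
from station import env
look(env,"w11","FR",.0895)
E
```

```text
tcp [0.571  0.1158 0.151 ] psi 96.52 q6 0.04 t 23.4
FL [ 555.3  213.4   43.1   12.6  -36.9 1269. ]
FR [571.  116.6  44.2  12.3 -81.2 898. ]
  move tool [ 0.0008 -0.0005  0.083 ] turn -0.04
NR [ 473.8  100.7   43.8   17.9  -35.5 1216. ]
NL [ 459.2  198.2   42.4   15.7  -81.4 1399. ]
```

>>> step_arm --deltas '[0.1, -0.004, 0, 0, 0, -0.819, 0.045, 0.1, -0.004, 0, 0, 0, -0.819, 0.045, 0.1, -0.004, 0, 0, 0, -0.819, 0.045, 0.1, -0.004, 0, 0, 0, -0.819, 0.045, 0.1, -0.004, 0, 0, 0, -0.819, 0.045, 0.1, -0.004, 0, 0, 0, -0.819, 0.045, 0.1, -0.004, 0, 0, 0, -0.819, 0.045, 0.1, -0.004, 0.03, 0, 0, -0.819, 0.045, 0.1, -0.004, 0.06, 0, 0, -0.819, 0.045, 0.1, -0.004, 0.077, 0, 0, -0.819, 0.045, 0.1, -0.004, 0.077, 0, 0, -0.819, 0.045, 0.1, -0.004, 0.077, 0, 0, -0.819, 0, 0.1, -0.004, 0.077, 0, 0, -0.819, 0, 0.1, -0.004, 0.077, 0, 0, -0.819, 0, 0.1, -0.004, 0.077, 0, 0, -0.819, 0, 0.1, -0.004, 0.077, 0, 0, -0.819, 0, 0.1, -0.004, 0.077, 0, 0, -0.819, 0, 0.1, -0.004, 0.077, 0, 0, -0.819, 0]'

```text
t: 25.25
tcp_pos: [0.5544, 0.2149, 0.0689]
ee_rot: [0.985, 2.982, 0.002]
force: [2.6, 5.1, 2.8]
gripper_width: 0.013
gripper_force: 35.0
```

>>> step_arm --deltas '[0, 0, 0.0003, 0, 0, 0.1, 0, 0, 0, 0.0006, 0, 0, 0.2, 0, 0, 0, 0.001, 0, 0, 0.3, 0, 0, 0, 0.0013, 0, 0, 0.4, 0, 0, 0, 0.0016, 0, 0, 0.5, 0, 0, 0, 0.002, 0, 0, 0.6, 0, 0, 0, 0.0023, 0, 0, 0.7, 0, 0, 0, 0.0025, 0, 0, 0.77, 0, 0, 0, 0.0025, 0, 0, 0.82, 0, 0, 0, 0.0025, 0, 0, 0.82, 0, 0, 0, 0.0025, 0, 0, 0.82, 0]'

```text
t: 26.35
tcp_pos: [0.5558, 0.2154, 0.0666]
ee_rot: [2.09, 2.342, 0.008]
force: [16.3, 9.7, -3.8]
gripper_width: 0.0129
gripper_force: 35.3
```

>>> step_arm --deltas '[0, 0, 0, 0, 0, 0, 0.045, 0, 0, 0, 0, 0, 0, 0.045, 0, 0, 0, 0, 0, 0, 0.045, 0, 0, 0, 0, 0, 0, 0.045, 0, 0, -0.04, 0, 0, 0, 0.045, 0, 0, -0.08, 0, 0, 0, 0.045, 0, 0, -0.08, 0, 0, 0, 0.045]'

```text
t: 27.05
tcp_pos: [0.5556, 0.215, 0.1515]
ee_rot: [2.09, 2.341, 0.01]
force: [0.7, -0.2, 0.2]
gripper_width: 0.045
gripper_force: 0.0
```

```bash
python3 - <<'E'
from h import *
from station import env
look(env,"w12","FL",.0895)
E
```

```text
tcp [0.5556 0.215  0.1515] psi 96.47 q6 0.21 t 27.05
FL [555.3 216.   43.6  11.9 -80.6 833. ]
  move tool [ 0.001  -0.0007  0.0835] turn -0.051
FR [571.1 118.7  46.6  12.2 -82.7 185. ]
NR None
NL [ 459.   200.3   43.4   15.2  -81.4 1013. ]
```

>>> step_arm --deltas '[-0.104, -0.096, 0, 0, 0, -0.819, 0.045, -0.104, -0.096, 0, 0, 0, -0.819, 0.045, -0.104, -0.096, 0, 0, 0, -0.819, 0.045, -0.104, -0.096, 0, 0, 0, -0.819, 0.045, -0.104, -0.096, 0, 0, 0, -0.819, 0.045, -0.104, -0.096, 0, 0, 0, -0.819, 0.045, -0.104, -0.096, 0, 0, 0, -0.819, 0.045, -0.104, -0.096, 0.03, 0, 0, -0.819, 0.045, -0.104, -0.096, 0.06, 0, 0, -0.819, 0.045, -0.104, -0.096, 0.077, 0, 0, -0.819, 0.045, -0.104, -0.096, 0.077, 0, 0, -0.819, 0.045, -0.104, -0.096, 0.077, 0, 0, -0.819, 0, -0.104, -0.096, 0.077, 0, 0, -0.819, 0, -0.104, -0.096, 0.077, 0, 0, -0.819, 0, -0.104, -0.096, 0.077, 0, 0, -0.819, 0, -0.104, -0.096, 0.077, 0, 0, -0.819, 0, -0.104, -0.096, 0.077, 0, 0, -0.819, 0, -0.104, -0.096, 0.077, 0, 0, -0.819, 0]'

```text
t: 28.9
tcp_pos: [0.4708, 0.1008, 0.0693]
ee_rot: [0.986, 2.981, 0.003]
force: [3.3, 5.0, 0.8]
gripper_width: 0.013
gripper_force: 35.0
```

>>> step_arm --deltas '[0, 0, 0.0003, 0, 0, 0.1, 0, 0, 0, 0.0006, 0, 0, 0.2, 0, 0, 0, 0.001, 0, 0, 0.3, 0, 0, 0, 0.0013, 0, 0, 0.4, 0, 0, 0, 0.0016, 0, 0, 0.5, 0, 0, 0, 0.002, 0, 0, 0.6, 0, 0, 0, 0.0023, 0, 0, 0.7, 0, 0, 0, 0.0025, 0, 0, 0.77, 0, 0, 0, 0.0025, 0, 0, 0.82, 0, 0, 0, 0.0025, 0, 0, 0.82, 0, 0, 0, 0.0025, 0, 0, 0.82, 0]'

```text
t: 30.0
tcp_pos: [0.4725, 0.1018, 0.0672]
ee_rot: [2.091, 2.341, 0.011]
force: [21.2, 14.9, -8.6]
gripper_width: 0.0131
gripper_force: 35.4
```

>>> step_arm --deltas '[0, 0, 0, 0, 0, 0, 0.045, 0, 0, 0, 0, 0, 0, 0.045, 0, 0, 0, 0, 0, 0, 0.045, 0, 0, 0, 0, 0, 0, 0.045, 0, 0, -0.04, 0, 0, 0, 0.045, 0, 0, -0.08, 0, 0, 0, 0.045, 0, 0, -0.13, 0, 0, 0, 0.045, 0, 0, -0.15, 0, 0, 0, 0.045, 0, 0, -0.15, 0, 0, 0, 0.045, 0, 0, -0.15, 0, 0, 0, 0.045]'

```text
t: 31.0
tcp_pos: [0.47, 0.1002, 0.2157]
ee_rot: [-2.094, -2.342, 0.0]
force: [-0.5, 0.6, -0.8]
gripper_width: 0.0448
gripper_force: 0.0
```

```bash
python3 - <<'E'
from h import *
from station import env
look(env,"w13","NR",.0895)
E
```

```text
tcp [0.47   0.1002 0.2157] psi 96.41 q6 0.05 t 31.0
FL [553.2 213.3  42.2  14.  -81.4 794. ]
FR [569.1 116.   43.8  13.7 -78.6 625. ]
NR [472.4 100.8  44.3  11.9 -81.6 557. ]
  move tool [0.0004 0.0024 0.1477] turn -0.034
NL [456.7 197.8  42.2  12.1 -80.8 690. ]
```

View pics/w13.png

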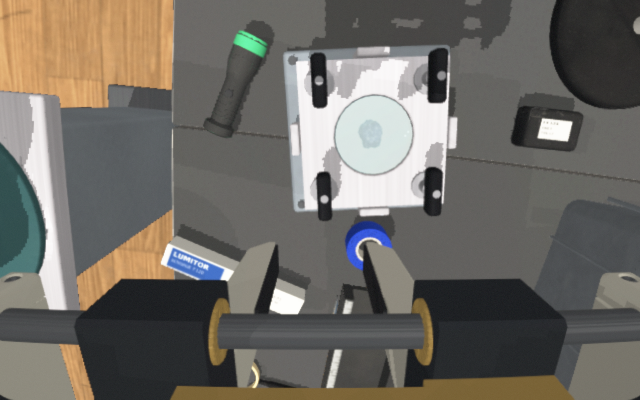

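The view shows all four bars fully turned along the cell's y axis: (319,80), (438,75), (324,196) and (433,191). The tape, torch and charger are undisturbed.

```bash
python3 -c "
from station import env
print(env.hand_in())"
```

```text
the job is handed in; nothing more can be done
None
```

All four clamps were turned to about 45° and then fully to their stops, in the order near_left, far_right, far_left, near_right both times, and the job was handed in at about 31 s; the last wrist view showed the bars at about 90° and the bystanders in view unmoved.

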